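Put the laundry supplies away on and under the low shelf

ROBOT

A 6-joint arm with a two-finger parallel gripper is mounted at the origin on the work surface. World frame = base frame: x ahead of the robot, y to its left, z up, the work surface at z = 0. Lengths are in m, angles in rad, forces in N, time in s.
With the tool pointing down it reaches from about 0.375 to 0.975 m from the base axis. Payload 3.8 kg.
Tool frame: the origin (TCP) lies midway between the tips of the shut fingers; the grasp point (between the pads) lies 19 mm behind it; z points along the fingers, y is the direction in which the jaws open and shut (so a half turn about z gives the same grasp; the last joint's range is limited). The gripper opens to 85 mm and grips with 20 to 120 N. Pads are 22 mm wide; open, the fingers measure 114 mm over their backs; the gripper's body (76 mm by 85 mm) begins 54 mm behind the grasp point. The pads swing forward as they close: fully open they stand 13 mm farther back than shut.
Start: joints at [-1.234, 0.264, 1.604, -0, 1.274, -0.037], TCP at [0.246, -0.628, 0.231] pointing down, gripper open.
Joint ranges: [-2.63, 2.63], [-0.94, 2.18], [0.31, 2.57], [-1.31, 4.45], [0, 2.66], [-2.55, 2.55]. Speed limits (rad/s): [2.57, 2.57, 3.14, 3.14, 3.14, 3.14].

INTERFACE

Orientations are given as a rotation vector (axis times angle).
In Python, from workcell import bot gives the robot as it stands. The module is installed in compiled form; this text tells all that it offers.
- The arm moves only by the tool move_arm, never from a script. Its argument "steps" is a list of rows, each a list of 5 numbers: the shift along the tool's x, y, z in mm, then the turn about the tool's z in degrees, then the opening in per cent of the stroke, from 0 (shut) to 100 (fully open). In form: [[tx, ty, tz, turn, claw], ...]. A call has 1 to 20 rows; each row is the pose to reach, as a shift and turn from the pose commanded when the call began, along the tool's axes at that moment; what a row does not reach only later rows make up. A row lasts 1/10 s, in which the tool goes at most 50 mm and 8.59 degrees, less where a joint would pass 70% of its speed; a pose out of reach is approached as far as the arm can. A call with a gripper value outside its range is refused whole. The fingers move at their own pace and stop on an object; "newtons" is the grip in N (left out, the last holds). Time passes only in rows, so rows that repeat a pose let the fingers close. It gives the time, the measured TCP pose, the force and the opening at its end, in the units of the state.
- bot.read_state(): the state, without advancing time (a new reading comes with each control period).
- bot.read_camera(name): name is "scene" or "top"; returns a dict with "pixels" (420x560x3 uint8, red, green, blue), "depth" (420x560 float32, m along the optical axis (not along the pixel's ray), 0 where there is no reading), "fovy" (degrees; the focal length in pixels is half the picture's height over the tangent of half this angle, whatever the lens; pixels are square), "cx", "cy" (the principal point, pixels), "k1" (the pictures are not rectified: a ray, as slopes to the right and down, at radius r is drawn at 1 + k1 r^2 times it, then the intrinsics apply), "xyz" and "attitude" of the camera in the world. Camera axes: x right, y up, looking along -z (the intrinsics and any distortion apply to the point x, -y, -z); pixel columns grow to the right and rows downward; lengths in m; the calibration is good to about 2 mm. A picture is of the moment at which its call begins.
- bot.finish_job(): hands the job in, once; it reports no verdict.
The state is a dict: "time": time; "q": joint angles; "joint_vel": joint speeds; "joint_torque": joint torques, N m; "tool_pos": TCP position; "tcp_rot": TCP orientation; "wrist_force": force on the tool from outside, world axes, zero at the start; "torque": the same for the moment, N m; "width": opening from 0.0 (shut) to 1.0 (fully open).
Only numpy, scipy, OpenCV 4.12 (cv2) and the standard library are available. Lean on these libraries where they do the work, as an engineer would, in place of code of your own. Each camera call takes 0.05 s, during which the arm holds its last target.

TASK

Clear the laundry worktop: first slide the flat tin lengthwise and straight under the low shelf, until its near end is about flush with the shelf's front edge, while the top is still free. Then stand each of the three white detergent bottles in the drip tray of its own size on the shelf (large in large, medium in medium, small in small), flat inside the rim, without ever laying a bottle over. Leave the spray can and the glass jar where they stand, and leave everything released and at rest.

Things in the scene. Friction and masses are not known exactly. Their poses are not given: they have to be found in the camera images.
- bottle_large: the large one of three white detergent bottles of like shape, standing upright: round body 72 mm in diameter with sloping shoulders, and on top a straight round grey measuring cap 40 mm in diameter and 34 mm tall (a good place to grip from above); 130 mm tall in all; under 0.7 kg. Origin at the centre of its underside, z up.
- bottle_medium: the medium one of three white detergent bottles of like shape, standing upright: round body 58 mm in diameter with sloping shoulders, and on top a straight round grey measuring cap 34 mm in diameter and 34 mm tall (a good place to grip from above); 105 mm tall in all; under 0.7 kg. Origin at the centre of its underside, z up.
- bottle_small: the small one of three white detergent bottles of like shape, standing upright: round body 44 mm in diameter with sloping shoulders, and on top a straight round grey measuring cap 28 mm in diameter and 34 mm tall (a good place to grip from above); 80 mm tall in all; under 0.7 kg. Origin at the centre of its underside, z up.
- tray_large: the large one of three round grey drip trays fixed in a row on top of the low shelf, centres 130 mm apart, in an order that changes: inside diameter 92 mm, outside 98 mm, inner floor 4 mm and rim 9 mm above its underside. The bottle of the same name fits inside the rim with 10 mm to spare all round. Origin at the centre of its underside, z up.
- tray_medium: the medium one of three round grey drip trays fixed in a row on top of the low shelf, centres 130 mm apart, in an order that changes: inside diameter 78 mm, outside 84 mm, inner floor 4 mm and rim 9 mm above its underside. The bottle of the same name fits inside the rim with 10 mm to spare all round. Origin at the centre of its underside, z up.
- tray_small: the small one of three round grey drip trays fixed in a row on top of the low shelf, centres 130 mm apart, in an order that changes: inside diameter 64 mm, outside 70 mm, inner floor 4 mm and rim 9 mm above its underside. The bottle of the same name fits inside the rim with 10 mm to spare all round. Origin at the centre of its underside, z up.
- tin: flat steel tin, 105 mm long (its x), 64 mm wide (its y), 30 mm high, about 0.2 kg, paper label on the lid, closed, lying flat on the worktop. Origin at the centre of its underside, z up. It slides freely when pushed.
- shelf: low dark-walnut shelf fixed to the worktop: board 150 mm deep (x), 410 wide (y), 16 thick, its underside 40 and its top 56 mm up. Below it is open only at the front, its -x side, facing the robot; end panels (386 mm between) and a back panel close the rest: 142 mm deep inside. Trays stand on it, centres 20 mm behind the middle. Origin: centre of its footprint on the worktop, x to the back, z up.
- spray_can: bystander: plain aluminium spray can, 52 mm in diameter, 140 mm tall, standing upright. Origin at the centre of its underside, z up. Not to be moved.
- glass_jar: bystander: squat green glass jar with a steel lid, 68 mm in diameter, 75 mm tall, standing upright. Origin at the centre of its underside, z up. Not to be moved.

How it is judged:
By the outcome, as a careful person would: the job done as asked, in the order asked, and still so for the second after the job is handed in, with the robot touching nothing.
It also fails if it takes over 118 s, if anything falls off the work surface, if the arm or the gripper's body presses on something with over 40 N, if the wrist force passes 120 N, or if a joint passes its speed limit or range.

## Working session

There is one attempt and no reset: what is moved stays moved. The work goes in short steps, Python scripts to look and compute and a tool call to move; the robot and the scene stay as the last step left them, time stands still between calls to the robot, and variables do not carry over. Pictures are saved under pics/ and viewed, and the job is handed in when it is done.

Besides the shell and the picture viewer there is one more tool, called after "Request:" as name(argument=value, ...) on one line, values as JSON. move_arm: Moves the arm, as the interface text tells. Its arguments: {"type":"object","properties":{"steps":{"type":"array","items":{"type":"array","items":{"type":"number"}}},"newtons":{"type":"number"}},"required":["steps"]}

```bash
mkdir -p pics; cat > h.py <<'E'
import numpy as np, cv2
from scipy.spatial.transform import Rotation as R
from workcell import bot
def shot(name,tag):
    c=bot.read_camera(name); np.savez(f'{tag}.npz',**c)
    cv2.imwrite(f'pics/{tag}.png',c['pixels'][:,:,::-1]); return c
def att(c):
    a=np.array(c['attitude'],float)
    if a.shape==(3,3): return a
    if a.size==3: return R.from_rotvec(a).as_matrix()
    return R.from_quat(a).as_matrix()
def rays(c,uv):
    f=210/np.tan(np.radians(float(c['fovy']))/2)
    uv=np.atleast_2d(np.array(uv,float))
    d=np.stack([(uv[:,0]-c['cx'])/f,(uv[:,1]-c['cy'])/f],1); s=d.copy()
    for _ in range(30): s=d/(1+c['k1']*(s**2).sum(1,keepdims=True))
    return np.stack([s[:,0],-s[:,1],-np.ones(len(s))],1)
def atz(c,uv,z):
    d=rays(c,uv)@att(c).T; o=np.array(c['xyz'],float)
    return o+d*((z-o[2])/d[:,2])[:,None]
def cloud(c):
    v,u=np.mgrid[0:420,0:560]
    r=rays(c,np.stack([u.ravel(),v.ravel()],1))*c['depth'].ravel()[:,None].astype(float)
    return (r@att(c).T+np.array(c['xyz'],float)).reshape(420,560,3)
E
python3 - <<'E'
from h import *
for n in ('scene','top'):
    c=shot(n,n+'0'); print(n,{k:c[k] for k in c if k not in('pixels','depth')})
print(bot.read_state())
E
```

```text
scene {'fovy': 51.07692010090035, 'cx': 277.04347483967905, 'cy': 204.04399000868693, 'k1': -0.06746774728010528, 'xyz': array([ 1.00451886, -0.35853865,  0.97360367]), 'attitude': array([0.53314058, 0.26521849, 0.91625298])}
top {'fovy': 55.94871158612503, 'cx': 279.9345870645947, 'cy': 207.02493637145105, 'k1': -0.029963502896066554, 'xyz': array([0.33465303, 0.00107394, 0.94656634]), 'attitude': array([ 0.17547737, -0.16892822, -1.57338413])}
{'time': 0.1, 'q': array([-1.23390201e+00,  2.64682211e-01,  1.60525332e+00, -2.12975811e-06,
        1.27374576e+00, -3.69168062e-02]), 'joint_vel': array([-6.24160915e-04, -5.86972918e-04, -2.72641938e-03,  6.58125195e-04,
        4.83940026e-05, -9.92380428e-06]), 'joint_torque': array([-6.28129292e-04, -5.16707540e+01, -3.68589056e+01, -7.05746561e-05,
        6.26421097e-03,  3.14130136e-05]), 'tool_pos': array([ 0.24624817, -0.62774609,  0.23007502]), 'tcp_rot': array([-3.08484936e+00, -5.83385640e-01,  4.93081593e-04]), 'wrist_force': array([-0.73874014, -0.13415846,  0.18554533]), 'torque': array([-0.06854146, -0.02228554, -0.01332456]), 'width': 0.998620283940409}
```

View pics/top0.png

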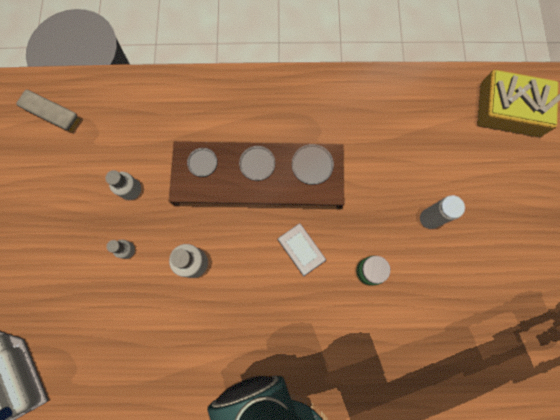

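View pics/scene0.png

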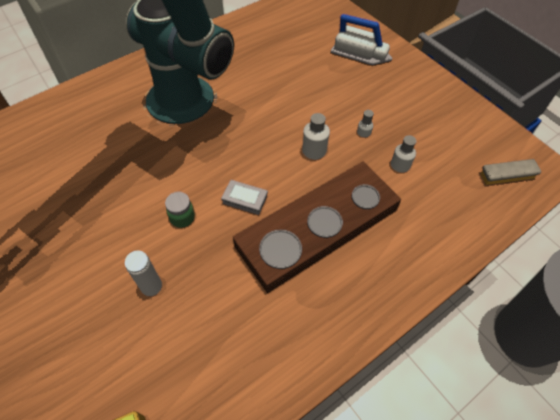

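The top view shows the shelf at (258,175) with trays small (203,162), medium (257,163) and large (313,164). The bottle caps are medium (115,178), small (113,246) and large (181,258). The tin is at (302,250), the jar at (375,268) and the can at (452,208). I'll measure these from the depth cloud.

```bash
python3 - <<'E'
from h import *
c=dict(np.load('top0.npz')); P=cloud(c)
print('table z',np.median(P[300:330,100:150,2]))
def fitc(box,zlo,zhi,col=None):
    u0,v0,u1,v1=box; p=P[v0:v1,u0:u1].reshape(-1,3); m=(p[:,2]>zlo)&(p[:,2]<zhi); q=p[m]
    (x,y),r=cv2.minEnclosingCircle((q[:,:2]*1000).astype(np.float32)); return m.sum(),np.round([x,y,r],1),np.round(q.mean(0)*1000,1)
for n,b,z in (('large',(160,235,215,285),.125),('med',(95,160,145,205),.1),('small',(95,230,140,265),.075),('jar',(350,250,395,290),.07),('can',(415,190,470,235),.135)):
    print(n,fitc(b,z,z+.012))
def rect(box,zlo,zhi):
    u0,v0,u1,v1=box; p=P[v0:v1,u0:u1].reshape(-1,3); q=p[(p[:,2]>zlo)&(p[:,2]<zhi)]
    return cv2.minAreaRect((q[:,:2]*1000).astype(np.float32)),q[:,2].mean()
print('tin',rect((270,215,335,285),.024,.036)); print('shelf',rect((160,130,355,220),.05,.072))
# tray floors/rims
for n,b in (('s',(185,145,221,180)),('m',(237,144,278,182)),('l',(289,143,337,186))):
    for lo,hi in ((.0625,.068),): print(n,fitc(b,lo,hi))
im=c['pixels'][:,:,::-1]
cv2.imwrite('pics/a.png',cv2.resize(im[130:220,160:355],(780,360),interpolation=2))
cv2.imwrite('pics/b.png',cv2.resize(im[210:290,265:345],(560,560),interpolation=2))
cv2.imwrite('pics/d.png',cv2.resize(im[155:290,95:215],(528,594),interpolation=2))
E
```

```text
table z -0.0005466600642476394
large (np.int64(295), array([412.2, 211.7,  20. ]), array([412.3, 211.4, 129.5]))
med (np.int64(170), array([595. , 377.6,  18. ]), array([593.7, 377.5, 104.4]))
small (np.int64(124), array([445. , 376.6,  14.3]), array([444.2, 375.6,  79.5]))
jar (np.int64(584), array([ 388.8, -205.4,   30.1]), array([ 388.3, -205.2,   74.1]))
can (np.int64(368), array([ 511.9, -360. ,   24. ]), array([ 512.5, -359.7,  138.6]))
tin (((439.2321472167969, -43.87532043457031), (103.736083984375, 64.70878601074219), 35.39513397216797), np.float64(0.029243412653149076))
shelf (((617.8281860351562, 57.86610412597656), (408.5254821777344, 151.44252014160156), 88.27706909179688), np.float64(0.05639612550071481))
s (np.int64(104), array([641.4, 185.8,  35.2]), array([639.4, 187. ,  64.3]))
m (np.int64(122), array([637.1,  57.9,  42.2]), array([636.7,  56.8,  64.3]))
l (np.int64(142), array([634. , -71.6,  49. ]), array([636.2, -72.9,  64.2]))
```

View pics/a.png

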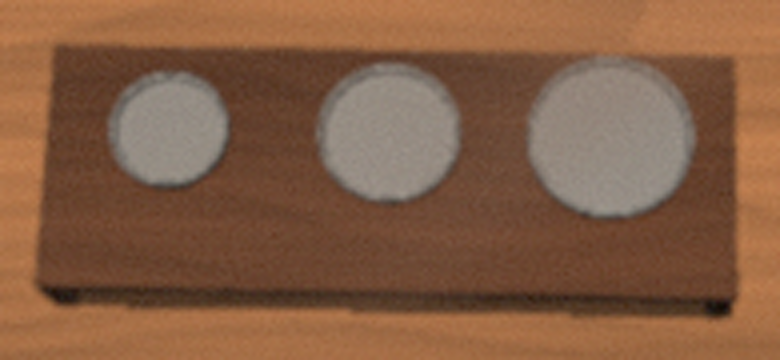

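View pics/b.png

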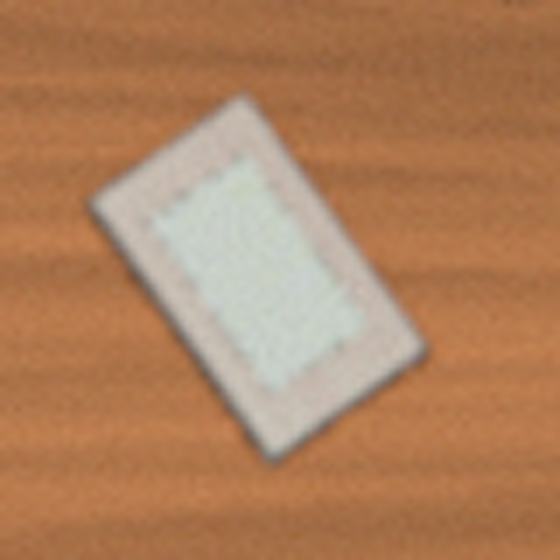

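View pics/d.png

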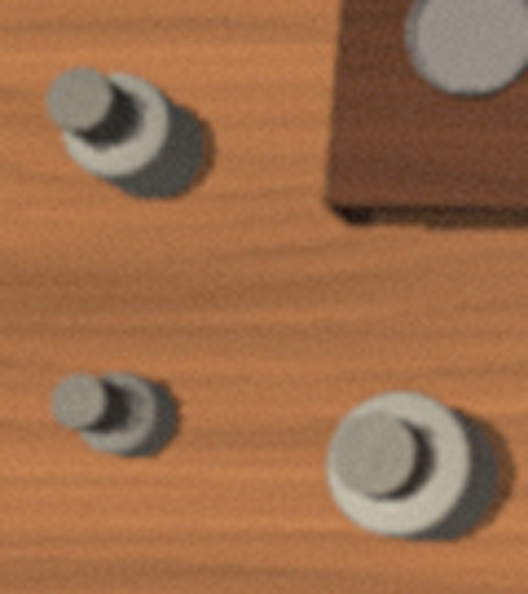

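```bash
cat > go.py <<'E'
import sys
from h import *
# usage: go.py x y z yaw (mm, deg) [x y z yaw ...]: rows from current pose
s=bot.read_state(); p=s['tool_pos']*1000; M=R.from_rotvec(s['tcp_rot']).as_matrix()
yaw=np.degrees(np.arctan2(M[1,0],M[0,0]))
print('t',round(s['time'],2),'tcp',p.round(1),'yaw',yaw.round(2),'tilt',np.round(M[:,2],4),'w',round(s['width'],3),'F',s['wrist_force'].round(1),'q',s['q'].round(2))
a=list(map(float,sys.argv[1:]))
for i in range(0,len(a),4):
    print((M.T@(np.array(a[i:i+3])-p)).round(1), 'turn',round(yaw-a[i+3],1))
E
python3 go.py 439.2 -43.9 230 35.4 439.2 -43.9 60 35.4 439.2 -43.9 4 35.4
```

```text
t 0.1 tcp [ 246.2 -627.7  230.1] yaw 21.42 tilt [-7.e-04  2.e-03 -1.e+00] w 0.999 F [-0.7 -0.1  0.2] q [-1.23  0.26  1.61 -0.    1.27 -0.04]
[ 392.8 -473.1    1.1] turn -14.0
[ 392.8 -472.7  171.1] turn -14.0
[ 392.8 -472.6  227.1] turn -14.0
```

Request:
move_arm(steps=[[30,-36,0,0,100],[90,-108,0,-2,100],[150,-180,0,-4,100],[180,-217,0,-6,100],[210,-253,0,-8,100],[240,-289,0,-10,100],[270,-325,0,-12,100],[300,-361,0,-14,100],[330,-397,0,-14,100],[360,-433,0,-14,100],[392.8,-473,0,-14,100],[392.8,-473,0,-14,100],[392.8,-473,50,-14,100],[392.8,-473,100,-14,100],[392.8,-473,130,-14,100],[392.8,-473,160,-14,100],[392.8,-473,160,-14,100],[392.8,-473,160,-14,100]], newtons=25)

```text
time: 1.9
tool_pos: [0.4389, -0.0445, 0.0711]
tcp_rot: [-2.992, -0.955, 0.003]
wrist_force: [0.4, -0.4, 0.1]
width: 0.999
```

```bash
python3 go.py 439.2 -43.9 4 35.4 ; python3 -c "
from h import *
c=shot('top','t1'); cv2.imwrite('pics/t1c.png',cv2.resize(c['pixels'][130:410,160:440,::-1],(560,560),interpolation=2))"
```

```text
t 1.9 tcp [438.9 -44.5  71.1] yaw 35.42 tilt [-1.8e-03  3.0e-04 -1.0e+00] w 0.999 F [ 0.4 -0.4  0.1] q [-0.16 -0.02  2.24  0.    0.92  0.8 ]
[ 0.7 -0.2 67.1] turn 0.0
```

View pics/t1c.png

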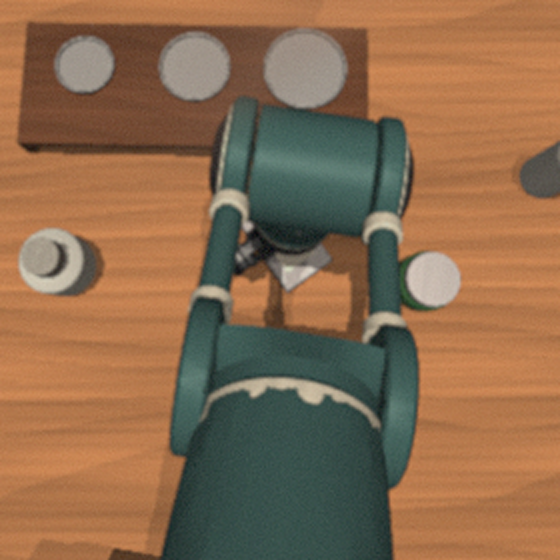

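The gripper hangs over the tin at about (300,265) in the crop, with one finger visible beside it. I'll lower it and close.

Request:
move_arm(steps=[[0.7,0,25,0,100],[0.7,0,45,0,100],[0.7,0,58,0,100],[0.7,0,66,0,100],[0.7,0,66,0,100],[0.7,0,66,0,70],[0.7,0,66,0,70],[0.7,0,66,0,60],[0.7,0,66,0,60],[0.7,0,66,0,60]], newtons=25)

```text
time: 2.95
tool_pos: [0.4411, -0.0443, 0.0064]
tcp_rot: [2.992, 0.955, 0.003]
wrist_force: [-1.0, -0.3, 6.3]
width: 0.742
```

```bash
python3 go.py 439.2 -43.9 5 -1.7 505 -46 5 -1.7
```

```text
t 2.95 tcp [441.1 -44.3   6.4] yaw 35.41 tilt [ 1.9e-03 -2.0e-04 -1.0e+00] w 0.742 F [-1.  -0.3  6.3] q [-0.16  0.1   2.28  0.    0.77  0.8 ]
[-1.3 -1.5  1.4] turn 37.1
[51.1 38.4  1.5] turn 37.1
```

Request:
move_arm(steps=[[0,0,-0.5,3,60],[0,0,-0.5,8,60],[0,0,-0.5,13,60],[0,0,-0.5,19,60],[0,0,-0.5,25,60],[0,0,-0.5,31,60],[0,0,-0.5,35,60],[0,0,-0.5,37.1,60],[0,0,-0.5,37.1,60],[4,3,-0.5,37.1,60],[12,9,-0.5,37.1,60],[20,15,-0.5,37.1,60],[28,21,-0.5,37.1,60],[36,27,-0.5,37.1,60],[44,33,-0.5,37.1,60],[49,37,-0.5,37.1,60],[51,38.4,-0.5,37.1,60],[51,38.4,-0.5,37.1,60],[51,38.4,-0.5,37.1,60]])

```text
time: 4.85
tool_pos: [0.5025, -0.0459, 0.0061]
tcp_rot: [-3.141, 0.044, 0.005]
wrist_force: [-4.8, 0.1, 7.8]
width: 0.746
```

```bash
python3 go.py 505 -46 5 -1.7; python3 -c "
from h import *
c=shot('scene','t2'); cv2.imwrite('pics/t2c.png',cv2.resize(c['pixels'][100:310,130:410,::-1],(800,600),interpolation=2))"
```

```text
t 4.85 tcp [502.5 -45.9   6.1] yaw -1.61 tilt [-3.1e-03  1.0e-04 -1.0e+00] w 0.746 F [-4.8  0.1  7.8] q [-0.14  0.2   2.15 -0.    0.79  1.46]
[2.5 0.  1.1] turn 0.1
```

View pics/t2c.png

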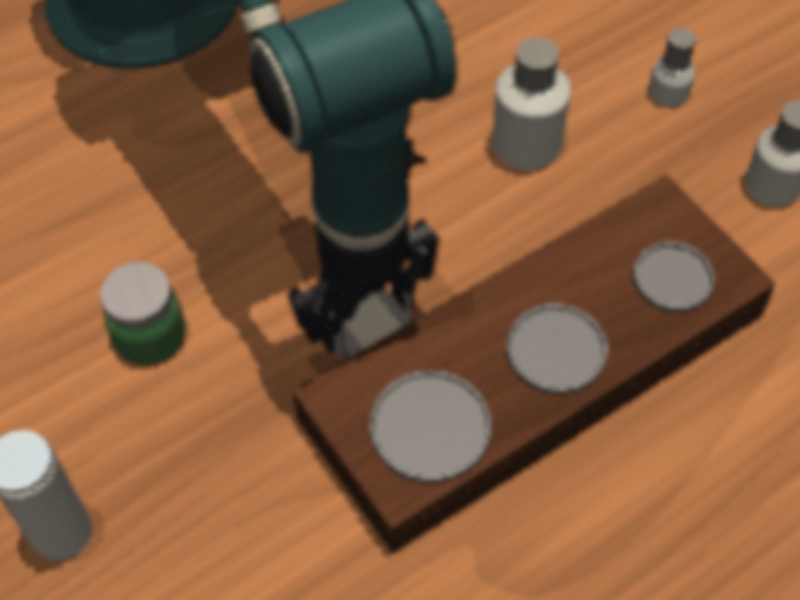

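The tin at (375,325) in the crop is aligned with its far end just under the shelf front. I'll release it, go round behind it and push.

Request:
move_arm(steps=[[0,0,0,0,100],[0,0,0,0,100],[0,0,0,0,100],[0,0,-15,0,100],[0,0,-40,0,100],[0,0,-60,0,100],[-30,0,-60,0,60],[-65,0,-60,0,40],[-95,0,-60,0,40],[-95,0,-60,0,40],[-95,0,-40,0,40],[-95,0,-20,0,40],[-95,0,-6,0,40],[-95,0,1,0,40],[-95,0,1,0,40],[-95,0,1,0,40]])

```text
time: 6.5
tool_pos: [0.4096, -0.0432, 0.0051]
tcp_rot: [3.141, -0.046, 0.001]
wrist_force: [0.6, 0.2, -0.0]
width: 0.4
```

```bash
python3 go.py 425 -44 5 -1.7; python3 - <<'E'
from h import *
for n in('scene','top'):
    c=shot(n,'t3'+n)
c=dict(np.load('t3scene.npz'));cv2.imwrite('pics/t3c.png',cv2.resize(c['pixels'][130:280,170:370,::-1],(800,600),interpolation=2))
P=cloud(c); q=P[(P[:,:,2]>.026)&(P[:,:,2]<.034)&(P[:,:,0]>.43)&(P[:,:,0]<.56)&(P[:,:,1]>-.1)&(P[:,:,1]<.02)]
print(len(q),q.min(0),q.max(0),np.percentile(q,[2,98],axis=0)); print(cv2.minAreaRect((q[:,:2]*1000).astype(np.float32)))
q=P[(P[:,:,2]>.05)&(P[:,:,2]<.06)&(P[:,:,0]>.5)&(P[:,:,0]<.72)&(P[:,:,1]>-.2)&(P[:,:,1]<.3)]
print(cv2.minAreaRect((q[:,:2]*1000).astype(np.float32)))
E
```

```text
t 6.5 tcp [409.6 -43.2   5.1] yaw -1.68 tilt [ 5.e-04 -1.e-04 -1.e+00] w 0.4 F [ 0.6  0.2 -0. ] q [-0.17  0.04  2.34  0.    0.76  1.43]
[15.5  0.3  0.1] turn 0.0
639 [ 0.44765847 -0.07846564  0.0260395 ] [ 0.52953742 -0.01215794  0.03396787] [[ 0.45052366 -0.07632071  0.02628218]
 [ 0.52688476 -0.01496003  0.03260148]]
((489.2340087890625, -45.76163864135742), (64.40370178222656, 82.68494415283203), 87.52234649658203)
((617.989013671875, 56.95756530761719), (410.860107421875, 152.16842651367188), 88.24872589111328)
```

View pics/t3c.png

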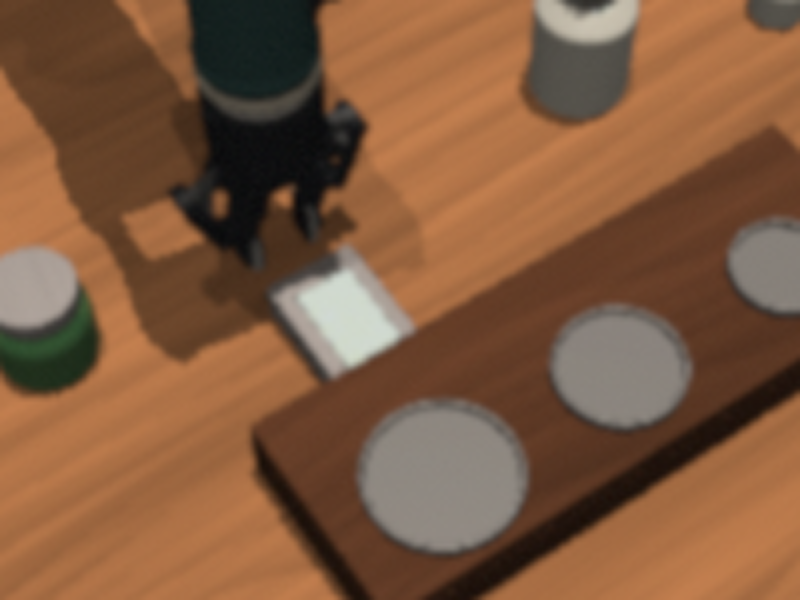

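The tin at (340,310) in the crop is aligned with the shelf, and the partly open fingers stand just behind its near end. I'll push slowly.

Request:
move_arm(steps=[[6,0,0,0,40],[14,0,0,0,40],[22,0,0,0,40],[28,0,0,0,40],[34,0,0,0,40],[40,0,0,0,40],[46,0,0,0,40],[52,0,0,0,40],[58,0,0,0,40],[64,0,0,0,40],[70,0,0,0,40],[76,0,0,0,40],[82,0,0,0,40],[88,0,0,0,40],[94,0,0,0,40],[99,0,0,0,40],[102,0,0,0,40],[104,0,0,0,40],[104,0,0,0,40],[104,0,0,0,40]])

```text
time: 8.6
tool_pos: [0.5132, -0.0462, 0.0049]
tcp_rot: [3.141, -0.046, 0.002]
wrist_force: [0.2, -0.3, 0.1]
width: 0.402
```

```bash
python3 go.py 529 -47 5 -1.7; python3 - <<'E'
from h import *
c=shot('scene','t4')
cv2.imwrite('pics/t4c.png',cv2.resize(c['pixels'][150:270,200:360,::-1],(800,600),interpolation=2))
P=cloud(c); q=P[(P[:,:,2]>.026)&(P[:,:,2]<.034)&(P[:,:,0]>.43)&(P[:,:,0]<.56)&(P[:,:,1]>-.1)&(P[:,:,1]<.02)]
print(len(q),np.percentile(q,[2,98],axis=0))
E
```

```text
t 8.6 tcp [513.2 -46.2   4.9] yaw -1.69 tilt [ 1.e-03 -1.e-04 -1.e+00] w 0.402 F [ 0.2 -0.3  0.1] q [-0.14  0.22  2.13  0.    0.79  1.46]
[15.8  0.3 -0.1] turn 0.0
37 [[ 0.51153842 -0.07707324  0.02619221]
 [ 0.52938546 -0.01592379  0.03360226]]
```

View pics/t4c.png

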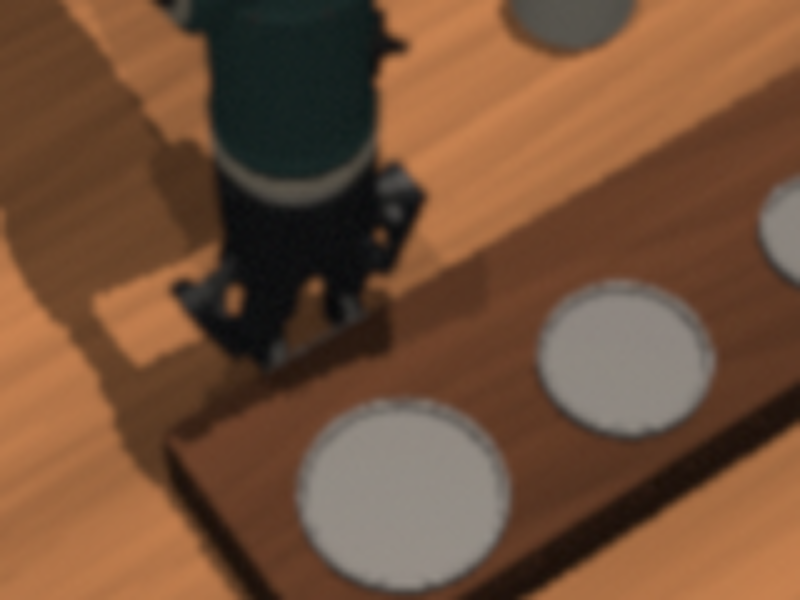

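A thin strip of tin still shows at (330,345) in the crop. About 15 mm is left to push.

Request:
move_arm(steps=[[3,0,0,0,40],[6,0,0,0,40],[9,0,0,0,40],[12,0,0,0,40],[14,0,0,0,40],[15,0,0,0,40],[15,0,0,0,40],[15,0,0,0,40]])

```text
time: 9.45
tool_pos: [0.5259, -0.0465, 0.0041]
tcp_rot: [-3.141, 0.045, 0.006]
wrist_force: [-6.0, -0.1, 2.5]
width: 0.399
```

```bash
python3 go.py 412 212 200 -1.7
```

```text
t 9.45 tcp [525.9 -46.5   4.1] yaw -1.65 tilt [-4.1e-03  3.0e-04 -1.0e+00] w 0.399 F [-6.  -0.1  2.5] q [-0.14  0.25  2.1  -0.    0.8   1.46]
[-122.1 -255.1 -195.4] turn 0.1
```

Request:
move_arm(steps=[[5,0,0,0,40],[-10,0,0,0,40],[-40,0,0,0,40],[-70,0,-20,0,60],[-100,-20,-60,0,100],[-125,-60,-110,0,100],[-122,-100,-150,0,100],[-122,-140,-195,0,100],[-122,-180,-195,0,100],[-122,-220,-195,0,100],[-122,-254,-195,0,100],[-122,-254,-195,0,100],[-122,-254,-195,0,100]])

```text
time: 10.75
tool_pos: [0.4135, 0.2119, 0.2]
tcp_rot: [-3.141, 0.041, -0.001]
wrist_force: [-0.3, -0.1, 0.9]
width: 1.001
```

```bash
python3 go.py 412 212 100 -1.7; python3 - <<'E'
from h import *
for n in('top','scene'):
    c=shot(n,'t5'+n)
    b=(215,120,345,220) if n=='scene' else (240,140,360,230)
    cv2.imwrite(f'pics/t5{n}c.png',cv2.resize(c['pixels'][b[1]:b[3],b[0]:b[2],::-1],None,fx=6,fy=6,interpolation=2))
    P=cloud(c); q=P[(P[:,:,2]>.012)&(P[:,:,2]<.034)&(P[:,:,0]>.48)&(P[:,:,0]<.56)&(P[:,:,1]>-.09)&(P[:,:,1]<.01)]
    print(len(q)); 
    if len(q): print(np.percentile(q,[2,50,98],axis=0).round(4))
E
```

```text
t 10.75 tcp [413.5 211.9 200. ] yaw -1.51 tilt [ 9.e-04  0.e+00 -1.e+00] w 1.001 F [-0.3 -0.1  0.9] q [ 0.42 -0.12  2.07 -0.    1.19  2.02]
[ -1.6  -0.1 100. ] turn 0.2
96
[[ 0.5364 -0.0778  0.0124]
 [ 0.5385 -0.0475  0.0264]
 [ 0.5419 -0.0129  0.0312]]
0
```

View pics/t5scenec.png

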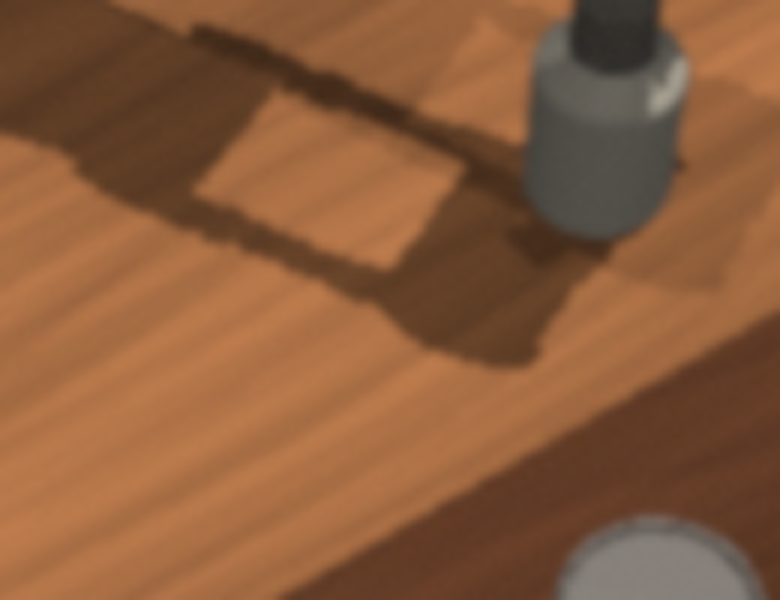

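View pics/t5topc.png

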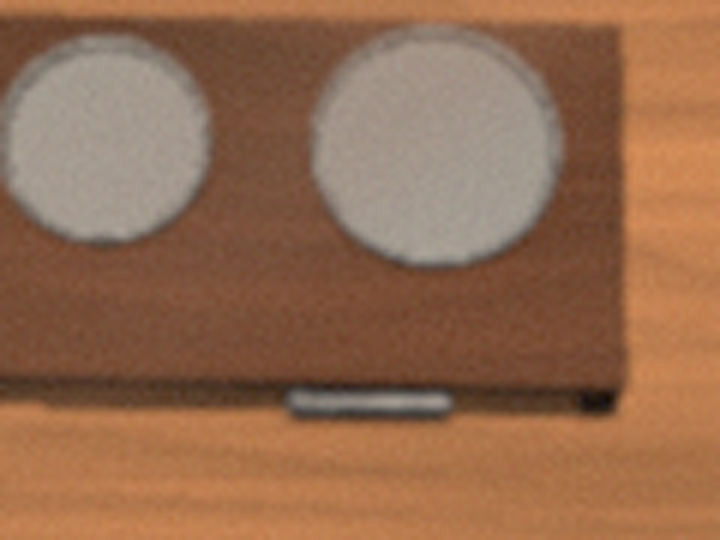

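The tin's near end shows as a parallel strip at (370,402), lying about 1 mm in front of the shelf edge, so it is flush. I'll grip the large bottle next.

Request:
move_arm(steps=[[-1.5,0,30,0,100],[-1.5,0,65,0,100],[-1.5,0,90,0,100],[-1.5,0,104,0,100],[-1.5,0,105,0,100],[-1.5,0,105,0,70],[-1.5,0,105,0,50],[-1.5,0,105,0,30],[-1.5,0,105,0,30],[-1.5,0,105,0,30],[-1.5,0,105,0,30]], newtons=60)

```text
time: 11.95
tool_pos: [0.413, 0.2114, 0.0963]
tcp_rot: [-3.14, 0.046, -0.004]
wrist_force: [-0.1, 1.1, 5.8]
width: 0.436
```

```bash
python3 go.py 412 212 205 -1.7 634 -73 205 -1.7 634 -73 155 -1.7
```

```text
t 11.95 tcp [413.  211.4  96.3] yaw -1.67 tilt [ 2.5e-03  9.0e-04 -1.0e+00] w 0.436 F [-0.1  1.1  5.8] q [ 0.42 -0.01  2.18 -0.    0.97  2.02]
[  -0.7   -0.6 -108.7] turn 0.0
[ 229.5  277.8 -108.5] turn 0.0
[229.3 277.8 -58.5] turn 0.0
```

Request:
move_arm(steps=[[0,0,-10,0,30],[0,0,-30,0,30],[0,0,-60,0,30],[0,0,-90,0,30],[0,0,-108,0,30],[0,0,-110,0,30],[0,0,-110,0,30]])

```text
time: 12.65
tool_pos: [0.4112, 0.2106, 0.2042]
tcp_rot: [3.141, -0.046, -0.001]
wrist_force: [-0.6, 0.2, -5.8]
width: 0.435
```

```bash
python3 go.py 412 212 205 -1.7 634 -73 205 -1.7 634 -73 155 -1.7;python3 - <<'E'
from h import *
c=shot('scene','t6')
cv2.imwrite('pics/t6c.png',c['pixels'][20:240,220:440,::-1].repeat(3,0).repeat(3,1)[:600])
E
```

```text
t 12.65 tcp [411.2 210.6 204.2] yaw -1.67 tilt [-8.e-04 -4.e-04 -1.e+00] w 0.435 F [-0.6  0.2 -5.8] q [ 0.42 -0.13  2.07 -0.    1.2   2.02]
[ 0.8 -1.4 -0.8] turn 0.0
[231.  277.   -0.9] turn 0.0
[231.  277.   49.1] turn 0.0
```

View pics/t6c.png

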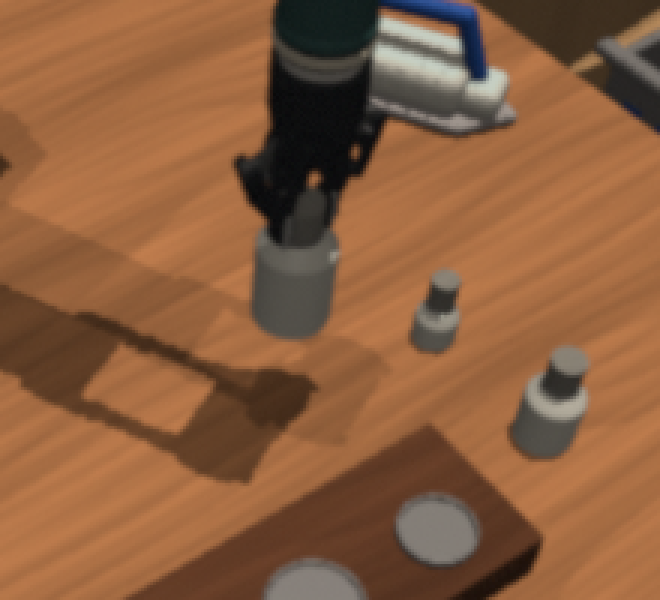

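The large bottle hangs upright at (295,280) in the crop and clear of the worktop. I'll carry it to the large tray.

Request:
move_arm(steps=[[8,10,0,0,30],[26,31,0,0,30],[48,58,0,0,30],[72,86,0,0,30],[96,115,0,0,30],[120,144,0,0,30],[144,173,0,0,30],[168,201,0,0,30],[190,228,0,0,30],[208,250,0,0,30],[222,266,0,0,30],[229,275,0,0,30],[231.5,277,0,0,30],[231.5,277,0,0,30],[231.5,277,10,0,30],[231.5,277,25,0,30],[231.5,277,33,0,30],[231.5,277,33,0,30]])

```text
time: 14.5
tool_pos: [0.6327, -0.0719, 0.1686]
tcp_rot: [-3.14, 0.045, 0.009]
wrist_force: [-0.5, 0.7, -5.7]
width: 0.443
```

```bash
python3 go.py 634 -73 155 -1.7;python3 - <<'E'
from h import *
c=shot('scene','t7')
cv2.imwrite('pics/t7c.png',c['pixels'][120:320,180:420,::-1].repeat(3,0).repeat(3,1)[:600])
E
```

```text
t 14.5 tcp [632.7 -71.9 168.6] yaw -1.64 tilt [-5.5e-03  9.0e-04 -1.0e+00] w 0.443 F [-0.5  0.7 -5.7] q [-0.15  0.24  1.75  0.    1.16  1.45]
[ 1.4  1.1 13.6] turn 0.1
```

View pics/t7c.png

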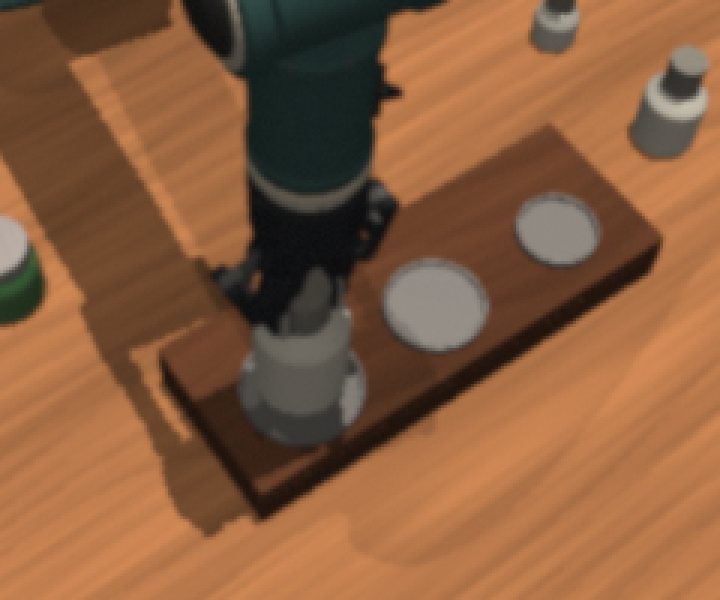

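The bottle is over the large tray, which is centred near (303,390). I'll lower it about 12 mm.

Request:
move_arm(steps=[[1,1,3,0,30],[1,1,6,0,30],[1,1,8,0,30],[1,1,10,0,30],[1,1,11.5,0,30],[1,1,12.5,0,30],[1,1,12.5,0,30]])

```text
time: 15.25
tool_pos: [0.6359, -0.0739, 0.1591]
tcp_rot: [-3.141, 0.046, 0.0]
wrist_force: [0.3, 0.5, -5.6]
width: 0.443
```

```bash
python3 go.py 634 -73 155 -1.7 634 -73 240 -1.7 445 376 240 -1.7
```

```text
t 15.25 tcp [635.9 -73.9 159.1] yaw -1.69 tilt [-3.e-04  1.e-04 -1.e+00] w 0.443 F [ 0.3  0.5 -5.6] q [-0.15  0.25  1.76  0.    1.13  1.45]
[-2.  -0.8  4.1] turn 0.0
[ -2.   -0.8 -80.9] turn 0.0
[-204.1 -444.   -80.8] turn 0.0
```

Request:
move_arm(steps=[[-1.5,-0.5,1,0,30],[-1.5,-0.5,2,0,30],[-1.5,-0.5,3,0,30],[-1.5,-0.5,3,0,30]])

```text
time: 15.65
tool_pos: [0.6347, -0.0733, 0.1564]
tcp_rot: [3.141, -0.046, 0.0]
wrist_force: [0.4, -0.6, -4.6]
width: 0.442
```

```bash
python3 go.py 634 -73 155 -1.7
```

```text
t 15.65 tcp [634.7 -73.3 156.4] yaw -1.68 tilt [ 3.e-04 -0.e+00 -1.e+00] w 0.442 F [ 0.4 -0.6 -4.6] q [-0.15  0.25  1.76  0.    1.13  1.45]
[-0.7 -0.3  1.4] turn 0.0
```

Request:
move_arm(steps=[[0,0,1,0,30],[0,0,2,0,30],[0,0,2,0,30]])

```text
time: 15.95
tool_pos: [0.6351, -0.0733, 0.1564]
tcp_rot: [3.141, -0.046, 0.002]
wrist_force: [-4.0, 1.8, 4.7]
width: 0.443
```

```bash
python3 go.py 634 -73 155 -1.7
```

```text
t 15.95 tcp [635.1 -73.3 156.4] yaw -1.68 tilt [ 1.5e-03 -1.0e-04 -1.0e+00] w 0.443 F [-4.   1.8  4.7] q [-0.15  0.25  1.76  0.    1.13  1.45]
[-1.2 -0.2  1.4] turn 0.0
```

Request:
move_arm(steps=[[0,0,1,0,50],[0,0,1,0,60],[0,0,1,0,80],[0,0,1,0,100],[0,0,1,0,100],[0,0,1,0,100],[0,0,-20,0,100],[0,0,-50,0,100],[0,0,-84,0,100],[-20,-40,-84,0,100],[-40,-88,-84,0,100],[-62,-135,-84,0,100],[-83,-180,-84,0,100],[-104,-225,-84,0,100],[-124,-270,-84,0,100],[-145,-315,-84,0,100],[-165,-360,-84,0,100],[-185,-405,-84,0,100],[-204,-444,-84,0,100],[-204,-444,-84,0,100]])

```text
time: 17.95
tool_pos: [0.4412, 0.3811, 0.2383]
tcp_rot: [-3.139, 0.037, 0.001]
wrist_force: [0.4, -0.2, -0.3]
width: 0.997
```

```bash
python3 go.py 445 376 120 -1.7 445 376 46 -1.7;python3 - <<'E'
from h import *
c=shot('scene','t8')
cv2.imwrite('pics/t8c.png',c['pixels'][160:300,180:420,::-1].repeat(3,0).repeat(3,1)[:600])
c=shot('top','t8t')
cv2.imwrite('pics/t8tc.png',c['pixels'][80:280,80:340,::-1].repeat(3,0).repeat(3,1)[:600])
P=cloud(c)
def cap(z,x0,x1,y0,y1):
    q=P[(P[:,:,2]>z-.006)&(P[:,:,2]<z+.008)&(P[:,:,0]>x0)&(P[:,:,0]<x1)&(P[:,:,1]>y0)&(P[:,:,1]<y1)]
    if len(q): print(len(q),cv2.minEnclosingCircle((q[:,:2]*1000).astype(np.float32)),q.mean(0))
cap(.190,.58,.7,-.13,-.02)
P=cloud(dict(np.load('t8.npz'))); cap(.190,.58,.7,-.13,-.02)
E
```

```text
t 17.95 tcp [441.2 381.1 238.3] yaw -1.36 tilt [-8.0e-04  2.2e-03 -1.0e+00] w 0.997 F [ 0.4 -0.2 -0.3] q [0.67 0.09 1.8  0.   1.26 2.26]
[  4.1   5.3 118.3] turn 0.3
[  4.1   5.4 192.3] turn 0.3
294 ((632.3034057617188, -70.93785858154297), 20.38412094116211) [ 0.63164577 -0.07111183  0.18895957]
261 ((633.549072265625, -72.32254028320312), 20.546241760253906) [ 0.63415621 -0.07323582  0.18903703]
```

View pics/t8c.png

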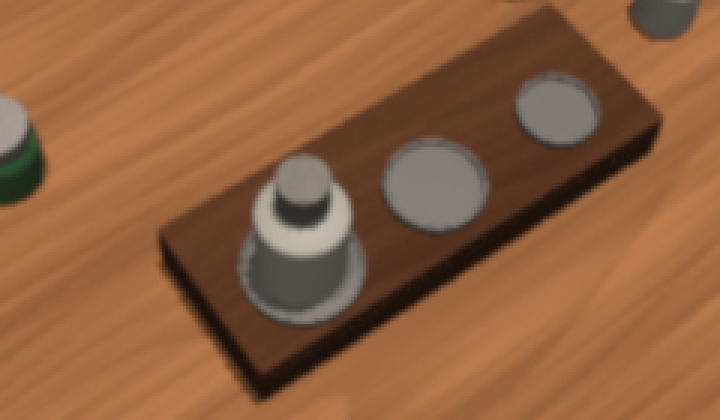

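View pics/t8tc.png

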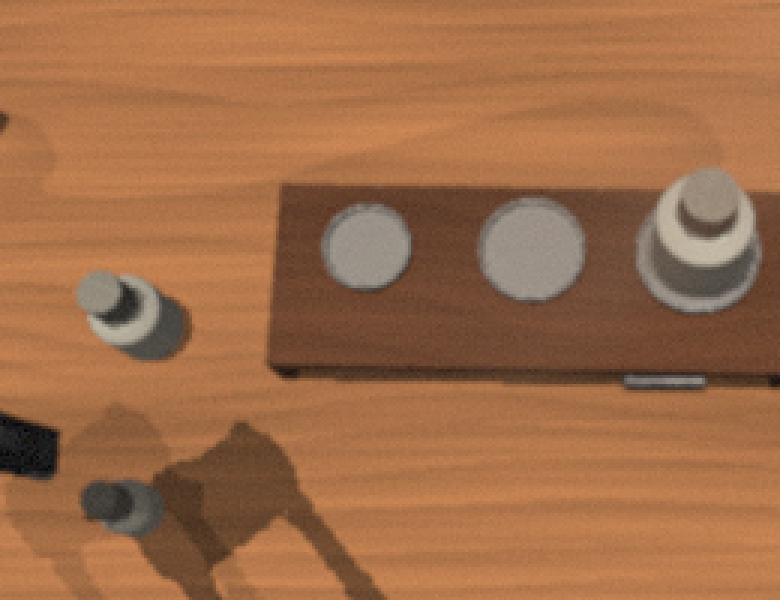

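The large bottle stands centred in its tray at (303,255) in the scene crop, within about 2 mm. I'll take the small bottle next.

Request:
move_arm(steps=[[4,5,30,0.3,100],[4,5,75,0.3,100],[4,5,115,0.3,100],[4,5,150,0.3,100],[4,5,175,0.3,100],[4,5,187,0.3,100],[4,5,190.5,0.3,100],[4,5,190.5,0.3,100],[4,5,190.5,0.3,60],[4,5,190.5,0.3,40],[4,5,190.5,0.3,20],[4,5,190.5,0.3,15],[4,5,190.5,0.3,15],[4,5,190.5,0.3,15]], newtons=50)

```text
time: 19.45
tool_pos: [0.448, 0.3721, 0.0487]
tcp_rot: [-3.14, 0.054, -0.002]
wrist_force: [-1.6, 0.7, 4.8]
width: 0.301
```

```bash
python3 go.py 445 376 160 -1.7 641.5 187 160 -1.7
```

```text
t 19.45 tcp [448.  372.1  48.7] yaw -1.98 tilt [ 0.0011  0.0011 -1.    ] w 0.301 F [-1.6  0.7  4.8] q [0.65 0.27 1.96 0.   0.91 2.26]
[  -3.    -4.  -111.3] turn -0.3
[ 199.9  178.1 -111.3] turn -0.3
```

Request:
move_arm(steps=[[0,0,-8,0,15],[0,0,-25,0,15],[0,0,-55,0,15],[0,0,-85,0,15],[0,0,-108,0,15],[0,0,-111,0,15],[0,0,-111,0,15],[0,0,-111,0,15]])

```text
time: 20.25
tool_pos: [0.4464, 0.3705, 0.1568]
tcp_rot: [3.139, -0.054, -0.004]
wrist_force: [-0.3, 0.4, -2.0]
width: 0.302
```

```bash
python3 go.py 641.5 187 160 -1.7 641.5 187 118 -1.7;python3 - <<'E'
from h import *
c=shot('scene','t9')
cv2.imwrite('pics/t9c.png',c['pixels'][20:200,300:460,::-1].repeat(3,0).repeat(3,1)[:600])
E
```

```text
t 20.25 tcp [446.4 370.5 156.8] yaw -1.98 tilt [-0.0026 -0.0021 -1.    ] w 0.302 F [-0.3  0.4 -2. ] q [ 0.65  0.15  1.89 -0.    1.11  2.26]
[201.3 176.6  -3.3] turn -0.3
[201.4 176.5  38.7] turn -0.3
```

View pics/t9c.png

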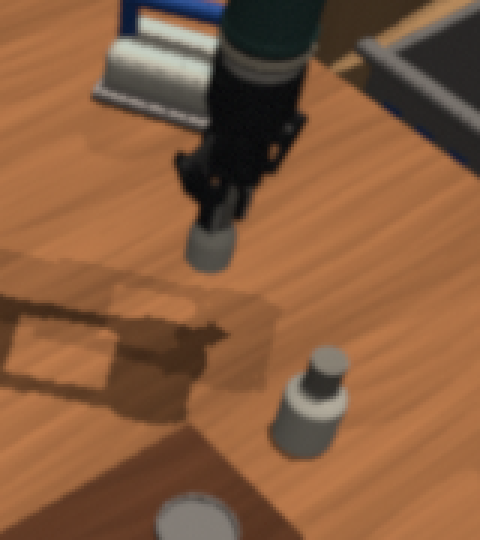

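The small bottle hangs upright at (210,250) in the crop. I'll carry it to the small tray.

Request:
move_arm(steps=[[6,5,0,-0.3,15],[20,18,0,-0.3,15],[42,37,0,-0.3,15],[68,60,0,-0.3,15],[94,83,0,-0.3,15],[120,106,0,-0.3,15],[145,128,0,-0.3,15],[168,149,0,-0.3,15],[186,165,0,-0.3,15],[197,174,0,-0.3,15],[200,177,0,-0.3,15],[200,177,0,-0.3,15],[200,177,10,-0.3,15],[200,177,24,-0.3,15],[200,177,32,-0.3,15],[200,177,32,-0.3,15],[200,177,32,-0.3,15]])

```text
time: 22.0
tool_pos: [0.6406, 0.1878, 0.1259]
tcp_rot: [3.141, -0.045, -0.002]
wrist_force: [-0.2, -0.2, -1.6]
width: 0.301
```

```bash
python3 go.py 643 187 109 -1.7;python3 - <<'E'
from h import *
c=shot('scene','t10')
cv2.imwrite('pics/t10c.png',c['pixels'][100:260,300:460,::-1].repeat(3,0).repeat(3,1)[:600])
c=shot('top','t10t')
cv2.imwrite('pics/t10tc.png',c['pixels'][100:260,100:300,::-1].repeat(3,0).repeat(3,1)[:600])
E
```

```text
t 22.0 tcp [640.6 187.8 125.9] yaw -1.65 tilt [-1.5e-03 -3.0e-04 -1.0e+00] w 0.301 F [-0.2 -0.2 -1.6] q [0.25 0.33 1.72 0.   1.09 1.85]
[ 2.5  0.7 16.9] turn 0.0
```

View pics/t10c.png

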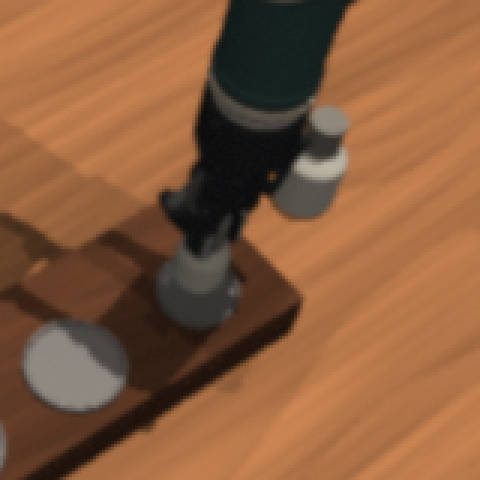

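View pics/t10tc.png

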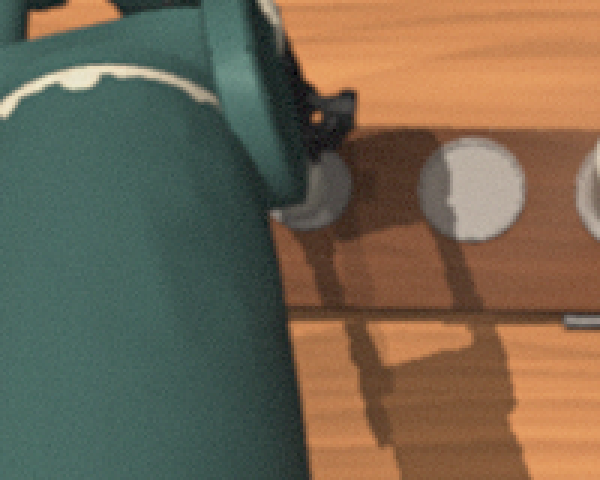

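The small bottle is over the small tray, near (198,290) in the scene crop. I'll lower it.

Request:
move_arm(steps=[[2,1,4,0,15],[2,1,8,0,15],[2,1,12,0,15],[2,1,15,0,15],[2,1,16.5,0,15],[2,1,17.5,0,15],[2,1,17.5,0,15]])

```text
time: 22.8
tool_pos: [0.6432, 0.1865, 0.1091]
tcp_rot: [3.141, -0.046, -0.0]
wrist_force: [0.1, 0.0, -1.8]
width: 0.301
```

```bash
python3 go.py 643 187 109 -1.7
```

```text
t 22.8 tcp [643.2 186.5 109.1] yaw -1.68 tilt [-2.e-04 -0.e+00 -1.e+00] w 0.301 F [ 0.1  0.  -1.8] q [0.25 0.35 1.73 0.   1.06 1.85]
[-0.2 -0.5  0.1] turn 0.0
```

Request:
move_arm(steps=[[0,0,1,0,15],[0,0,2,0,15],[0,0,2,0,15]])

```text
time: 23.1
tool_pos: [0.6438, 0.1866, 0.1087]
tcp_rot: [-3.141, 0.046, -0.002]
wrist_force: [-1.3, 0.2, 4.8]
width: 0.302
```

Request:
move_arm(steps=[[0,0,1,0,40],[0,0,1,0,60],[0,0,1,0,80],[0,0,1,0,100],[0,0,1,0,100],[0,0,1,0,100],[0,0,-20,0,100],[0,0,-50,0,100],[0,0,-80,0,100],[-12,-35,-80,0,100],[-22,-80,-80,0,100],[-32,-125,-80,0,100],[-40,-165,-80,0,100],[-43,-188,-80,0,100],[-43,-188,-80,0,100],[-43,-188,-80,0,100],[-43,-188,-80,0,100]])

```text
time: 24.8
tool_pos: [0.606, 0.3746, 0.1871]
tcp_rot: [3.141, -0.047, -0.0]
wrist_force: [0.4, -0.1, 1.0]
width: 0.996
```

```bash
python3 go.py 594.5 377.5 72 -1.7;python3 - <<'E'
from h import *
c=shot('scene','t11')
cv2.imwrite('pics/t11c.png',c['pixels'][100:280,240:440,::-1].repeat(3,0).repeat(3,1)[:600])
def cap(P,z,x0,x1,y0,y1):
    q=P[(P[:,:,2]>z-.006)&(P[:,:,2]<z+.008)&(P[:,:,0]>x0)&(P[:,:,0]<x1)&(P[:,:,1]>y0)&(P[:,:,1]<y1)]
    if len(q): print(len(q),cv2.minEnclosingCircle((q[:,:2]*1000).astype(np.float32)),q.mean(0))
P=cloud(c); cap(P,.140,.58,.7,.13,.25); cap(P,.190,.58,.7,-.13,-.02); cap(P,.105,.55,.65,.33,.42)
c=shot('top','t11t'); P=cloud(c); cap(P,.140,.58,.7,.13,.25)
E
```

```text
t 24.8 tcp [606.  374.6 187.1] yaw -1.72 tilt [-3.e-04 -7.e-04 -1.e+00] w 0.996 F [ 0.4 -0.1  1. ] q [ 0.52  0.36  1.56 -0.    1.22  2.12]
[-11.5  -2.6 115.1] turn -0.0
97 ((638.4581298828125, 185.90603637695312), 15.156155586242676) [0.63895441 0.185371   0.1385606 ]
263 ((632.7060546875, -72.9950180053711), 20.53847312927246) [ 0.63419547 -0.07341822  0.18883401]
105 ((593.5572509765625, 376.02398681640625), 17.522907257080078) [0.59507196 0.3751819  0.10402662]
128 ((638.3900146484375, 188.2768096923828), 14.71859073638916) [0.63736477 0.18698963 0.13910088]
```

View pics/t11c.png

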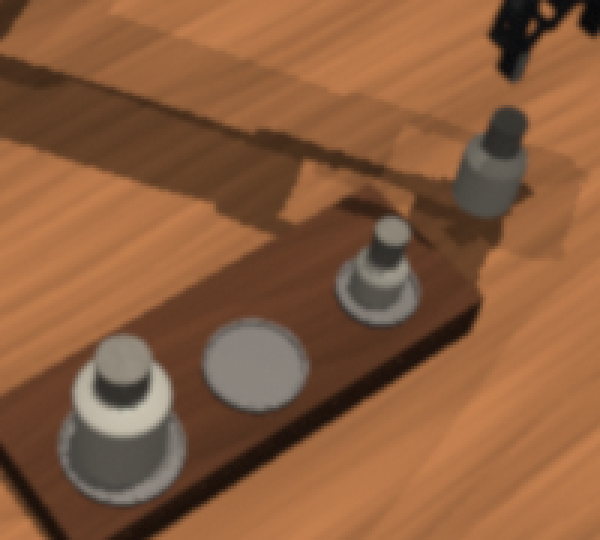

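The small bottle stands in its tray at (378,290), about 3 mm off centre. The medium bottle is at (490,180).

Request:
move_arm(steps=[[-6,-1,15,0,100],[-11.5,-2,45,0,100],[-11.5,-2,75,0,100],[-11.5,-2,98,0,100],[-11.5,-2,110,0,100],[-11.5,-2,114,0,100],[-11.5,-2,114,0,100],[-11.5,-2,114,0,60],[-11.5,-2,114,0,40],[-11.5,-2,114,0,20],[-11.5,-2,114,0,20],[-11.5,-2,114,0,20],[-11.5,-2,104,0,20],[-11.5,-2,85,0,20],[-11.5,-2,55,0,20],[-11.5,-2,25,0,20],[-11.5,-2,0,0,20],[-11.5,-2,0,0,20],[-11.5,-2,0,0,20]], newtons=60)

```text
time: 26.8
tool_pos: [0.5941, 0.378, 0.1869]
tcp_rot: [-3.141, 0.046, 0.0]
wrist_force: [-1.3, -1.1, -4.5]
width: 0.37
```

```bash
python3 go.py 594.5 377 245 -1.7 637.5 57 245 -1.7;python3 - <<'E'
from h import *
c=shot('scene','t12')
cv2.imwrite('pics/t12c.png',c['pixels'][80:260,240:460,::-1].repeat(3,0).repeat(3,1)[:600])
E
```

```text
t 26.8 tcp [594.1 378.  186.9] yaw -1.68 tilt [-1.e-04  1.e-04 -1.e+00] w 0.37 F [-1.3 -1.1 -4.5] q [0.53 0.35 1.58 0.   1.21 2.13]
[  0.4   1.  -58.1] turn 0.0
[ 52.8 319.6 -58.1] turn 0.0
```

View pics/t12c.png

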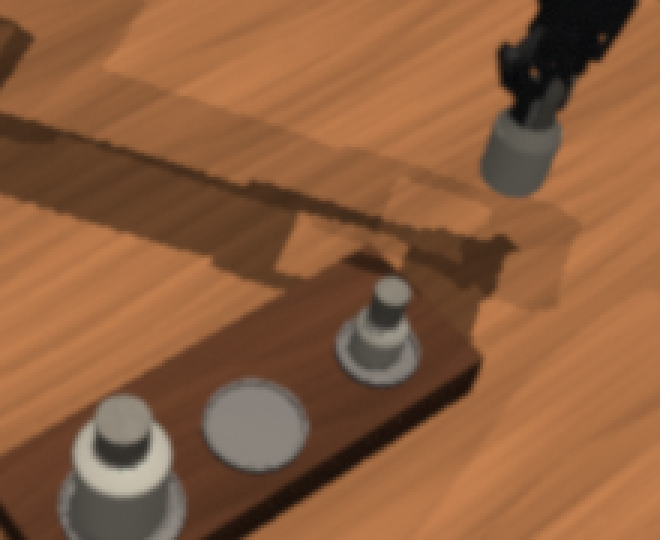

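The medium bottle hangs upright at (515,155). I'll raise it and pass well above the small one.

Request:
move_arm(steps=[[0,0,-20,0,20],[0,0,-50,0,20],[0,0,-72,0,20],[2,8,-75,0,20],[5,28,-75,0,20],[10,60,-75,0,20],[16,95,-75,0,20],[22,130,-75,0,20],[28,165,-75,0,20],[34,200,-75,0,20],[40,235,-75,0,20],[45,268,-75,0,20],[49,295,-75,0,20],[52,312,-75,0,20],[53,320,-75,0,20],[53,320,-75,0,20],[53,320,-75,0,20]])

```text
time: 28.55
tool_pos: [0.6376, 0.0573, 0.2617]
tcp_rot: [-3.14, 0.046, 0.002]
wrist_force: [-0.3, -0.1, -3.3]
width: 0.368
```

```bash
python3 go.py 637.5 57 145 -1.7 637.5 57 134 -1.7
```

```text
t 28.55 tcp [637.6  57.3 261.7] yaw -1.67 tilt [-1.e-03  8.e-04 -1.e+00] w 0.368 F [-0.3 -0.1 -3.3] q [0.05 0.18 1.65 0.   1.31 1.65]
[1.000e-01 4.000e-01 1.167e+02] turn 0.0
[1.000e-01 4.000e-01 1.277e+02] turn 0.0
```

Request:
move_arm(steps=[[0,0,15,0,20],[0,0,40,0,20],[0,0,70,0,20],[0,0,95,0,20],[0,0,110,0,20],[0,0,114,0,20],[0,0,114,0,20],[0,0,114,0,20]])

```text
time: 29.35
tool_pos: [0.6391, 0.0569, 0.1498]
tcp_rot: [-3.141, 0.046, -0.004]
wrist_force: [0.8, 0.3, -3.1]
width: 0.37
```

```bash
python3 go.py 637.5 57 134 -1.7;python3 - <<'E'
from h import *
c=shot('scene','t13')
cv2.imwrite('pics/t13c.png',c['pixels'][100:280,220:440,::-1].repeat(3,0).repeat(3,1)[:600])
E
```

```text
t 29.35 tcp [639.1  56.9 149.8] yaw -1.66 tilt [ 2.7e-03  2.0e-04 -1.0e+00] w 0.37 F [ 0.8  0.3 -3.1] q [0.05 0.26 1.76 0.   1.12 1.65]
[-1.7 -0.  15.8] turn 0.0
```

View pics/t13c.png

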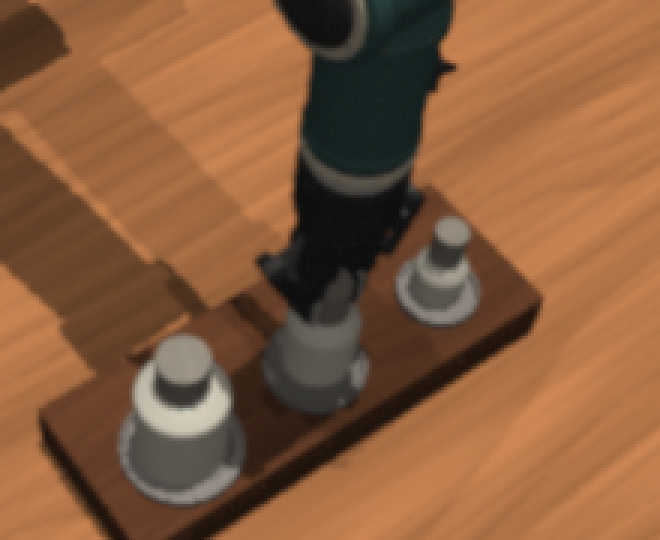

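The medium bottle is over its tray at (317,365), clear of both neighbours. I'll lower it.

Request:
move_arm(steps=[[-1,0,4,0,20],[-1,0,8,0,20],[-1,0,11,0,20],[-1,0,13,0,20],[-1,0,14,0,20],[-1,0,14,0,20]])

```text
time: 30.0
tool_pos: [0.6371, 0.0566, 0.1347]
tcp_rot: [3.141, -0.046, 0.0]
wrist_force: [-0.8, -0.6, 0.2]
width: 0.366
```

```bash
python3 go.py 637.5 57 134 -1.7
```

```text
t 30.0 tcp [637.1  56.6 134.7] yaw -1.68 tilt [ 1.e-04 -1.e-04 -1.e+00] w 0.366 F [-0.8 -0.6  0.2] q [ 0.05  0.27  1.78 -0.    1.09  1.65]
[ 0.4 -0.5  0.7] turn 0.0
```

Contact is made, with the weight taken off. I'll press 1 mm further, release, rise and retreat.

Request:
move_arm(steps=[[0,0,0.7,0,20],[0,0,0.7,0,20],[0,0,0.5,0,45],[0,0,0.5,0,60],[0,0,0.5,0,80],[0,0,0.5,0,100],[0,0,0.5,0,100],[0,0,0.5,0,100],[0,0,-15,0,100],[0,0,-45,0,100],[0,0,-85,0,100],[0,0,-120,0,100],[-40,0,-140,0,100],[-85,0,-140,0,100],[-130,0,-140,0,100],[-175,0,-140,0,100],[-200,0,-140,0,100],[-200,0,-140,0,100],[-200,0,-140,0,100]])

```text
time: 31.9
tool_pos: [0.4374, 0.0626, 0.2758]
tcp_rot: [-3.141, 0.046, -0.005]
wrist_force: [-0.2, -0.6, 0.0]
width: 0.998
```

```bash
python3 go.py; python3 - <<'E'
from h import *
def cap(P,z,x0,x1,y0,y1):
    q=P[(P[:,:,2]>z-.006)&(P[:,:,2]<z+.008)&(P[:,:,0]>x0)&(P[:,:,0]<x1)&(P[:,:,1]>y0)&(P[:,:,1]<y1)]
    if len(q): print(len(q),np.round(cv2.minEnclosingCircle((q[:,:2]*1000).astype(np.float32))[0],1),q.mean(0).round(4))
for n in('scene','top'):
    c=shot(n,'t14'+n); P=cloud(c); print(n)
    cap(P,.140,.58,.7,.13,.25); cap(P,.165,.58,.7,.0,.11);cap(P,.190,.58,.7,-.13,-.02)
    cap(P,.075,.33,.45,-.26,-.15);cap(P,.14,.45,.58,-.42,-.3)
E
```

```text
t 31.9 tcp [437.4  62.6 275.8] yaw -1.67 tilt [ 3.3e-03  3.0e-04 -1.0e+00] w 0.998 F [-0.2 -0.6  0. ] q [ 0.09 -0.22  2.02 -0.    1.34  1.69]
scene
102 [639.2 185.5] [0.6396 0.1848 0.1388]
151 [637.8  56.4] [0.6376 0.0543 0.1638]
263 [634.  -72.1] [ 0.6344 -0.0734  0.1889]
413 [ 388.6 -208.5] [ 0.3895 -0.2076  0.0739]
380 [ 512.2 -360.5] [ 0.5125 -0.361   0.1399]
top
286 [632.5 -70.9] [ 0.6319 -0.0711  0.1889]
589 [ 388.8 -205.4] [ 0.3883 -0.205   0.0739]
369 [ 512.6 -360.2] [ 0.5126 -0.3596  0.1387]
```

View pics/t14scene.png

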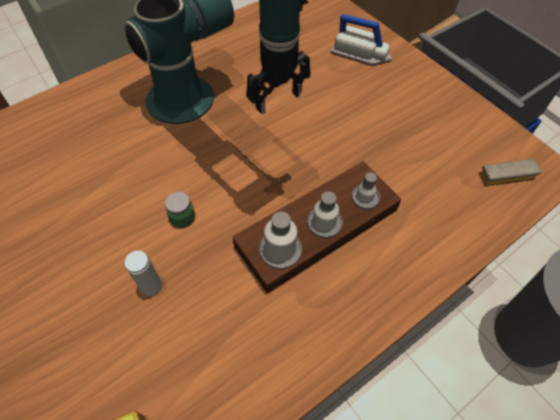

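View pics/t14top.png

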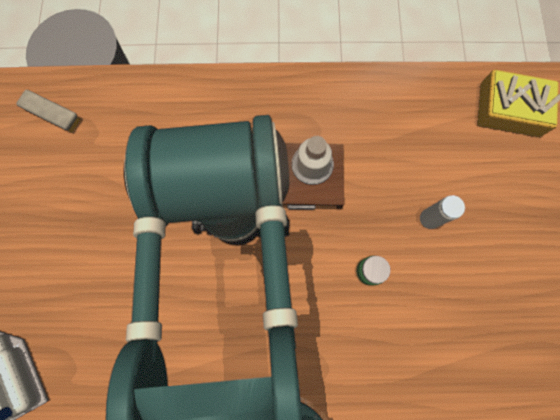

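All three bottles stand in their trays (large (281,240), medium (325,213) and small (367,190) in the scene view). The jar and can have not moved, and the tin is still flush at (303,207) in the top view. I'll let everything settle, then hand in.

Request:
move_arm(steps=[[0,0,0,0,100],[0,0,0,0,100],[0,0,0,0,100],[0,0,0,0,100],[0,0,0,0,100]])

```text
time: 32.5
tool_pos: [0.4372, 0.0625, 0.2741]
tcp_rot: [-3.141, 0.046, 0.001]
wrist_force: [-0.2, -0.1, -0.0]
width: 0.997
```

```bash
python3 -c "
from h import *
print(bot.read_state()['time'], bot.finish_job())"
```

```text
the job is handed in; nothing more can be done
32.5 None
```

I finished and handed in the job at 32.5 s of robot time. The tin went under the shelf first, then the large, small and medium bottles went into their own trays.

- **Tin:** I turned it in the grip to line up with the shelf, slid it forward, and pushed its near end until it was about flush. The top camera put the near end about 1 mm in front of the shelf edge and parallel to it. The wrist force rose to about 6 N at the end of that push; I did not find out why.
- **Bottles:** each was gripped by its cap and carried upright. They ended within about 3 mm of their tray centres, with cap heights matching flat seating on the tray floors.
    - My approach to the small bottle was about 4 mm off, so the closing fingers shifted it slightly before the lift; it stayed upright.
    - In the last top view the arm hid the small and medium bottles, so their final positions rest on the scene camera. For the small one, an earlier top view agreed.
- **Spray can and glass jar:** both are within 1 mm of where they started, measured in the top camera before and after.
- **End state:** the gripper is open and clear of everything, and the wrist force reads close to zero.

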